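# Twist a keyed cast carrier home in its table

### The arm

A 6-joint arm with a two-finger parallel gripper is mounted at the origin on a cart in front of the work surface, level with it; the furniture and walls round the work are solid. World frame = base frame: x ahead of the robot, y to its left, z up, the work surface at z = 0. Lengths are in m, angles in rad, forces in N, time in s.
With the tool pointing down it reaches from about 0.35 to 1 m from the base axis. Payload 7.1 kg.
Tool frame: the origin (TCP) lies between the finger pads; the fingertips stand 22 mm ahead of it and the grasp point (between the pads) lies 3 mm ahead of it; x points along the fingers, y is the direction in which the jaws open and shut, and the axes are right-handed (so a half turn about x gives the same grasp; the last joint's range is limited). The gripper opens to 85 mm and grips with 20 to 120 N. Pads are 22 mm wide; open, the fingers measure 114 mm over their backs; the gripper's body (76 mm by 85 mm) begins 54 mm behind the grasp point. The pads swing forward as they close: fully open they stand 13 mm farther back than shut.
Start: joints at [1.23, 0.423, 1.63, -0, 1.089, -0.019], TCP at [0.198, 0.593, 0.214] pointing down, gripper open.
Joint ranges: [-3, 3], [-0.9, 2.11], [0.09, 2.58], [-1.31, 4.45], [0.11, 2.69], [-2.54, 2.54]. Speed limits (rad/s): [2.39, 2.39, 3.01, 3.14, 3.14, 3.14].

### API

Orientations are given as a rotation vector (axis times angle).
In Python, from rig import manip gives the robot as it stands. The module is installed in compiled form; this text tells all that it offers. Calls block until the motion is done:
- manip.move_to(position, orientation): joint-space move of the TCP to a pose.
- manip.servo_line(position, orientation=None, rate=0.15): straight line of the TCP; orientation=None keeps the orientation; rate is the mean speed in m/s.
- manip.set_joints(angles): joint-space move.
- manip.command_gripper(opening, f_grip=None): finger opening in m; f_grip is the grip in N (None keeps the last); returns when the fingers have stopped.
- manip.hold(seconds).
- manip.solve_ik(position, orientation): joint angles nearest the present ones, or None.
- manip.camera(name): name is "side" or "top"; returns a dict with "image" (384x512x3 uint8, red, green, blue), "fx", "fy", "cx", "cy" (pixels), "k1" (the pictures are not rectified: a ray, as slopes to the right and down, at radius r is drawn at 1 + k1 r^2 times it, then the intrinsics apply), "cam_to_world" (4x4, takes a point from camera to world coordinates). Camera axes: x right, y down, z forward; pixel columns grow to the right and rows downward; lengths in m; the calibration is good to about 2 mm. A picture is of the moment at which its call begins. There is no depth.
A pose or a line that the arm cannot do raises manip.IKError and nothing moves.
- manip.sign_off(): hands the job in, once; it reports no verdict.
Readings, each from a call of its own:
- manip.get_time(): time.
- manip.get_joint_positions(): joint angles.
- manip.get_joint_vel(): joint speeds.
- manip.get_tau(): joint torques, N m.
- manip.get_position(): TCP position.
- manip.get_ee_rot(): TCP orientation.
- manip.get_contact_force(): force on the tool from outside, world axes, zero at the start.
- manip.get_torque(): the same for the moment, N m.
- manip.get_width(): finger opening in m.
Only numpy, scipy, OpenCV 4.12 (cv2) and the standard library are available. Lean on these libraries where they do the work, as an engineer would, in place of code of your own. Each camera call takes 0.05 s, during which the arm holds its last target.

### The job

Take the felt wheel off the seat of the keyed table and set it down on the worktop. Then slide the blue cast carrier along the table (do not lift it off) up to the end stop so that its hub drops into the bore, and turn it by the two-walled lug, pressing down lightly on the lug, until its keys drop into their slots and it lies fully home and flush with the lug pointing back along the red line. Do not touch the plaster cast with the gripper, leave the other things standing where they are, and let go of everything at the end.

Things in the scene. Friction and masses are not known exactly. Their poses are not given: they have to be found in the camera images.
- seat (a point): Centre of the bore's mouth (30.6 mm across, 18 mm deep) in the aluminium deck, 30 mm above the worktop. x: loading direction, towards the end stop; y left; z up. Four 12 mm square key slots at (-40, -20), (-34, 20), (16.6, -23.8), (19.5, 27.9) mm. A red line on the deck runs back from between the first two, along -x.
- table: The fixed keyed table, 133 mm wide; origin on the worktop under the seat, axes as the seat's. Deck from x = -165 mm (open loading end) to 66 mm. Dark steel fences 8 mm wide, 18 mm high above the deck, along both sides, 117 mm apart inside; the same wall closes the far end: the stop, inner face at x = 58.5 mm.
- catch_a_top (a point): Top of a red catch pad that fills the key slot at (-40, -20) mm from the seat, flush with the deck at the start. Friction holds it: it takes about 2.5 N to sink it 6 mm, and it stays down. So the two keys by the lug rest on their catch pads until the lug is pressed down, while the two other keys fall by weight and stop the turning.
- catch_b_top (a point): Top of the like catch pad in the key slot at (-34, 20) mm from the seat; also 2.5 N.
- carrier: Loose blue plate with a cast, 0.54 kg. Origin under its hub, z up, x to the lug. Hub 28 mm across (foot coned to 22), z 0-11 mm; plate 112 across, z 11-19; 8 mm square keys, z 6-11, at (40, 20), (34, -20), (-16.6, 23.8), (-19.5, -27.9): fit only with x along the seat's -x. Starts on the deck 112-140 mm behind the seat, lug within 115 deg of forward. Origin below deck: 0 sliding, 6 hub in bore, 11 home.
- lug (a point): Where to press: the flat plate top between two upright lug walls, between the two lug keys, 36 mm from the carrier's axis, 19 mm above its origin; axes as the carrier's. Walls 6 mm thick, 23 mm high above the plate, radial from 24 to 48 mm from the axis, 48 mm apart inside: shut fingertips fit between them and can push either one sideways.
- cast: White plaster dental cast fixed on the carrier, 53 x 71 x 27 mm, its origin on the plate's top 16 mm from the carrier's axis away from the lug; it reaches 11 mm past the axis towards the lug. Not to be touched by the gripper or arm.
- wheel_mid (a point): Centre, half-way up, of a loose off-white felt polishing wheel, 52 mm across, 12 mm thick (14 mm at its middle), 50 g, lying flat on the deck over the bore at the start. The worktop is free within 80 mm of x = 0.50, y = -0.25 m.
- crucible: Loose beige ceramic crucible, 51 mm across, 40 mm high, standing beside the table on the robot's side; origin under its centre. Leave it alone.
- casting_ring: Loose grey steel casting ring, 55 mm across, 55 mm high, standing beside the table on the robot's side; origin under its centre. Leave it alone.
- bottle_a: Loose brown dropper bottle, 33 mm across, 102 mm high, standing beyond the table; origin under its centre. Leave it alone.
- bottle_b: Loose brown dropper bottle, 33 mm across, 102 mm high, standing beyond the table; origin under its centre. Leave it alone.
Not all that is in view belongs to the job. Of the things that look like the carrier, the smaller one is meant.

How it is judged:
On the way, in this order (a step that is already met when the one before it is completed fails the run):
1. the felt wheel lies on the worktop (height (world z) of wheel_mid between 0 and 0.02 m), for 0.2 s.
2. the carrier's hub has dropped into the bore (horizontal distance between carrier and seat below 0.004 m and z of carrier in the frame of seat below -0.004 m), for 0.1 s.
3. the carrier is turned and pressed fully home, lug back along the red line (horizontal distance between carrier and seat below 0.004 m and z of carrier in the frame of seat below -0.0095 m and z of lug in the frame of seat below 0.0098 m and x of lug in the frame of seat below -0.031 m and angle between carrier's own z axis and vertical below 0.03 rad), for 0.2 s.
At the end, for the whole second after the job is handed in: Carrier at rest in the seat: axis within 4 mm of the bore's, origin at least 9.5 mm below the deck, lug floor under 9.8 mm above the deck (8 is flush), lug on the seat's -x side, tilt under 0.03 rad. Felt wheel on the worktop, its centre below 20 mm (all of step 1 and all of step 3 and linear speed of carrier below 0.01 m/s); the robot touches nothing.
It fails at once if the robot touches the plaster cast (contact force between any of the fingers, the arm and cast above 1 N).
It fails at once if the gripper hits or presses the carrier with over 100 N (contact force between the fingers and carrier above 100 N).
It fails at once if the carrier is lifted off the table (z of carrier in the frame of seat above 0.015 m).
It fails at once if a bystander is shifted by more than 25 mm or tipped over (distance of any of crucible, casting_ring, bottle_a, bottle_b from where it was at the start of the episode above 0.025 m or angle between any of crucible, casting_ring, bottle_a, bottle_b's own z axis and vertical above 0.5 rad).
It also fails if it takes over 72 s, if anything falls off the work surface, if the arm or the gripper's body presses on something with over 40 N, if the wrist force passes 120 N, or if a joint passes its speed limit or range.

## Working session

There is one attempt and no reset: what is moved stays moved. The work goes in short steps, each a Python script; the robot and the scene stay as the last script left them, time stands still between calls to the robot, and variables do not carry over. Pictures are saved under pics/ and viewed, and the job is handed in when it is done.

```bash
mkdir -p pics
cat > h.py <<'E'
from rig import manip
import numpy as np, cv2
from scipy.spatial.transform import Rotation as R
def snap(n,f):
    c=manip.camera(n); cv2.imwrite('pics/'+f,cv2.cvtColor(c['image'],cv2.COLOR_RGB2BGR)); return c
def ray(c,u,v):
    K=np.array([[c['fx'],0,c['cx']],[0,c['fy'],c['cy']],[0,0,1]])
    d=np.array([c['k1'],0,0,0,0],float)
    p=cv2.undistortPoints(np.array([[[u,v]]],float),K,d,None,None,None)[0,0]
    M=np.array(c['cam_to_world']); return M[:3,3],M[:3,:3]@np.array([p[0],p[1],1])
def onz(c,u,v,z):
    o,d=ray(c,u,v); return o+d*(z-o[2])/d[2]
def proj(c,P):
    M=np.array(c['cam_to_world']); q=M[:3,:3].T@(np.array(P)-M[:3,3]); x,y=q[0]/q[2],q[1]/q[2]
    s=1+c['k1']*(x*x+y*y); return c['fx']*x*s+c['cx'],c['fy']*y*s+c['cy']
def down(yaw):  # tool x down, tool y at world angle yaw
    x=np.array([0,0,-1.]);y=np.array([np.cos(yaw),np.sin(yaw),0]);return R.from_matrix(np.c_[x,y,np.cross(x,y)]).as_rotvec()
E
python3 - <<'E'
from h import *
import pickle
for n in('side','top'):
    c=snap(n,n+'0.png'); pickle.dump(c,open(n+'0.pkl','wb')); print(n,c['fx'],c['cx'],c['cy'],c['k1'],np.round(c['cam_to_world'],3).tolist())
print(manip.get_time(),manip.get_ee_rot())
E
```

```text
side 393.12837238641276 254.50742459426763 191.49735024165372 -0.06603328612619327 [[-0.928, -0.246, 0.279, 0.285], [-0.372, 0.611, -0.699, 0.656], [0.002, -0.753, -0.658, 0.754], [0.0, 0.0, 0.0, 1.0]]
top 438.05891014169276 270.2964367480489 200.9760146411404 -0.09509342193915292 [[-0.025, -0.991, 0.133, 0.434], [-1.0, 0.025, 0.001, -0.103], [-0.005, -0.133, -0.991, 1.113], [0.0, 0.0, 0.0, 1.0]]
0.1 [ 0.25150014  1.55623753 -0.25364423]
```

View pics/top0.png

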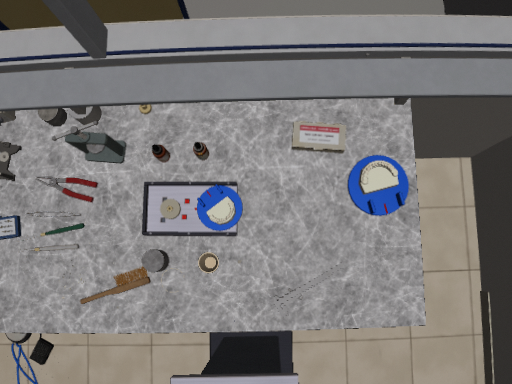

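View pics/side0.png

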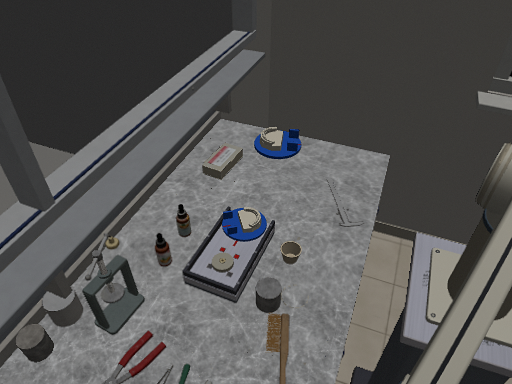

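Run:
```python
import cv2
a=cv2.imread('pics/top0.png')[170:280,130:260]; cv2.imwrite('pics/z1.png',cv2.resize(a,None,fx=6,fy=5.4*1.0,interpolation=cv2.INTER_CUBIC)[:600])
cv2.imwrite('pics/z1.png',cv2.resize(a,None,fx=5,fy=5,interpolation=cv2.INTER_CUBIC))
a=cv2.imread('pics/side0.png')[190:320,150:310]; cv2.imwrite('pics/z2.png',cv2.resize(a,None,fx=4.5,fy=4.5,interpolation=cv2.INTER_CUBIC))
```

```text
(no output)
```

View pics/z1.png

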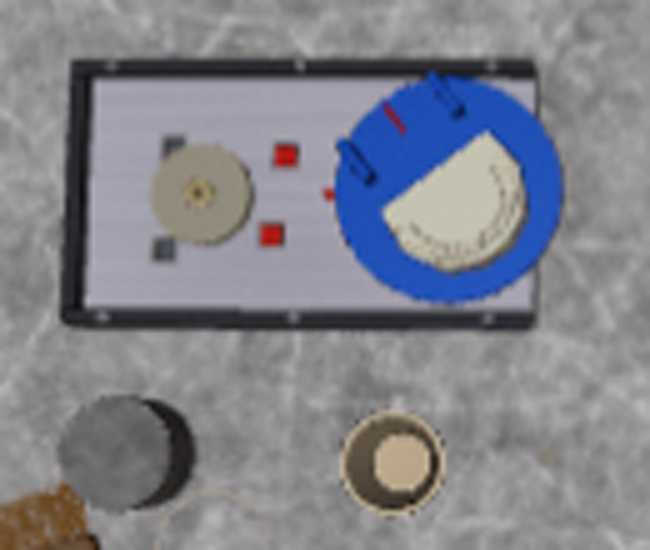

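View pics/z2.png

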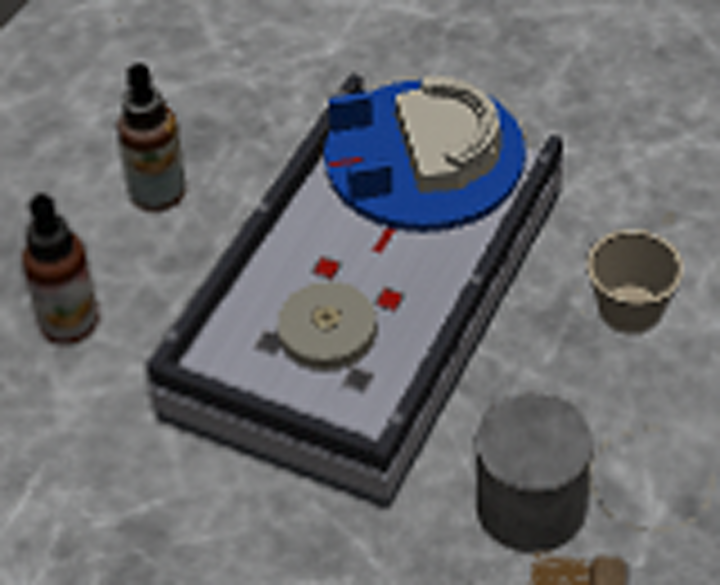

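```bash
cat > meas.py <<'E'
from h import *
def fit2(A,B):
    A=np.array(A);B=np.array(B);a=A-A.mean(0);b=B-B.mean(0)
    th=np.arctan2((a[:,0]*b[:,1]-a[:,1]*b[:,0]).sum(),(a*b).sum())
    Rm=np.array([[np.cos(th),-np.sin(th)],[np.sin(th),np.cos(th)]])
    return th,B.mean(0)-Rm@A.mean(0),np.linalg.norm((Rm@A.T).T+B.mean(0)-Rm@A.mean(0)-B,axis=1)
def blobs(mask,amin):
    n,l,s,c=cv2.connectedComponentsWithStats(mask.astype(np.uint8)); return [(s[i,4],c[i],s[i]) for i in range(1,n) if s[i,4]>=amin]
E
python3 - <<'E'
from meas import *
import pickle
for n,roi in(('top',(170,280,130,260)),('side',(190,320,150,310))):
    c=pickle.load(open(n+'0.pkl','rb')); im=c['image'].astype(int); r,g,b=im[...,0],im[...,1],im[...,2]
    m=np.zeros(r.shape,bool); m[roi[0]:roi[1],roi[2]:roi[3]]=1
    print(n)
    for a,ce,s in blobs((r>110)&(g<90)&(b<90)&m,3): print('red',a,ce.round(1),onz(c,*ce,.03).round(4))
    for a,ce,s in blobs((b>r+50)&(b>90)&m,30):
        print('blue',a,ce.round(1))
    bl=((b>r+50)&m).astype(np.uint8)
    cs,_=cv2.findContours(bl,cv2.RETR_EXTERNAL,cv2.CHAIN_APPROX_NONE); k=max(cs,key=cv2.contourArea)
    P=np.array([onz(c,*p[0],.049)[:2] for p in k]); ctr,rad=cv2.minEnclosingCircle(P.astype(np.float32)*1000); print('circ',ctr,rad)
    # robust circle fit
    from scipy.optimize import least_squares
    f=least_squares(lambda q:np.hypot(P[:,0]-q[0],P[:,1]-q[1])-q[2],[*np.array(ctr)/1000,.056],loss='soft_l1',f_scale=.001); print(f.x.round(4))
    w=(r>165)&(g>155)&(b<g-8)&m
    w=(abs(r-g)<25)&(r-b>12)&(r>110)&m
    for a,ce,s in blobs(w,100): print('beige',a,ce.round(1),onz(c,*ce,.043).round(4),s)
    dk=(r<110)&(abs(r-b)<25)&m
    for a,ce,s in blobs(dk,8): print('dark',a,ce.round(1),onz(c,*ce,.03).round(4),s)
E
```

```text
top
red 17 [186.6 200.5] [0.5856 0.1081 0.03  ]
red 4 [195.5 208.5] [0.5649 0.0859 0.03  ]
red 16 [183.5 216.5] [0.5456 0.1161 0.03  ]
red 3 [143.7 269. ] [0.4175 0.2158 0.03  ]
red 3 [134.3 270.7] [0.4137 0.2393 0.03  ]
red 17 [140.2 272.9] [0.4079 0.2244 0.03  ]
red 25 [134.1 275.4] [0.4022 0.2398 0.03  ]
red 4 [130.2 277.8] [0.3965 0.2495 0.03  ]
blue 1083 [217.8 205.8]
circ (565.0087890625, 25.783872604370117) 57.9731330871582
[0.5639 0.0242 0.055 ]
beige 465 [222.  211.3] [0.5546 0.0181 0.043 ] [207 197  28  27 465]
beige 296 [169.7 208.4] [0.5653 0.1478 0.043 ] [160 199  20  20 296]
beige 107 [209.9 261.9] [0.4317 0.049  0.043 ] [205 257  11  11 107]
dark 1047 [180.5 208.3] [0.5664 0.1235 0.03  ] [ 142  181   97   56 1047]
dark 10 [164.2 198.3] [0.5927 0.1651 0.03  ] [163 197   4   4  10]
dark 11 [178.5 212. ] [0.5572 0.1288 0.03  ] [175 207   6  11  11]
dark 12 [230.8 218.1] [ 0.5387 -0.0021  0.03  ] [226 213   9  10  12]
dark 16 [162.5 219.5] [0.5393 0.169  0.03  ] [161 218   4   4  16]
dark 415 [156.3 260. ] [0.439  0.1841 0.03  ] [142 249  28  24 415]
dark 81 [208.2 265.7] 
[... 965 characters left out ...]
03  ] [193 216   5   3  12]
dark 362 [161.6 251. ] [0.7173 0.1709 0.03  ] [150 233  23  36 362]
dark 305 [290.4 252.1] [0.4307 0.0586 0.03  ] [281 242  20  23 305]
dark 8 [187.5 248.1] [0.6641 0.1395 0.03  ] [186 247   4   3   8]
dark 28 [272.4 260. ] [0.4624 0.0969 0.03  ] [269 257   8   7  28]
dark 124 [221.8 269.2] [0.5606 0.1654 0.03  ] [207 261  27  16 124]
dark 15 [277.  263.9] [0.4485 0.1039 0.03  ] [275 262   5   5  15]
dark 836 [268.3 294.7] [0.4381 0.1899 0.03  ] [255 277  33  36 836]
dark 28 [303.4 303.1] [0.3614 0.182  0.03  ] [300 300   8   8  28]
dark 31 [181.5 307.6] [0.5958 0.2887 0.03  ] [176 306  11   5  31]
dark 22 [177.3 316.1] [0.594  0.3097 0.03  ] [174 313   7   7  22]
```

Run:
```python
from meas import *
import pickle
from scipy.optimize import least_squares
S=[[-40,-20],[-34,20],[19.5,27.9]]
for n,B in(('top',[[.5856,.1081],[.5456,.1161],[.5393,.169]]),('side',[[.5857,.1097],[.5461,.1178]])):
    th,t,e=fit2(np.array(S[:len(B)])/1e3,B); print(n,np.degrees(th),t,e)
c=pickle.load(open('top0.pkl','rb'))
for p in((208.8,193.2),(211,196.2)): print('line',onz(c,*p,.049))
for p in((201.2,202.8),(219.5,189)): print('wall',onz(c,*p,.062))
c=pickle.load(open('side0.pkl','rb'))
for p in((150+345/4.5,190+161/4.5),): print('line',onz(c,*p,.049))
for p in((150+371/4.5,190+184/4.5),(150+351/4.5,190+113/4.5)): print('wall',onz(c,*p,.062))
# table corners top
c=pickle.load(open('top0.pkl','rb'))
for p in((130+72/5,170+60/5),(130+62/5,170+322/5),(130+537/5,170+60/5),(130+535/5,170+325/5)): print('corner',onz(c,*p,.048))
```

```text
top 88.21516105430369 [0.56669465 0.14893486] [0.0002818  0.00052767 0.00031624]
side 86.97063481573036 [0.56785537 0.1506983 ] [1.37880006e-05 1.37880006e-05]
line [0.59971924 0.04951639 0.049     ]
line [0.59210879 0.04412608 0.049     ]
wall [0.5746045  0.06633184 0.062     ]
wall [0.60734795 0.02144728 0.062     ]
line [0.59948003 0.05272414 0.049     ]
wall [0.57368065 0.07404616 0.062     ]
wall [0.60612286 0.02907835 0.062     ]
corner [0.63239454 0.21094795 0.048     ]
corner [0.50200103 0.2143035  0.048     ]
corner [ 0.62601154 -0.02137892  0.048     ]
corner [ 0.49526754 -0.01839674  0.048     ]
```

Run:
```python
from h import *
D=np.radians
print('now tool y',R.from_rotvec(manip.get_ee_rot()).as_matrix().round(2).tolist())
def t(p,y):
    q=manip.solve_ik(p,down(D(y))); return None if q is None else np.round(q,2).tolist()
for y in(88.3,-91.7): print('wheel',y,t([.5655,.150,.052],y)); print('place',t([.5,-.25,.022],y)); print('push',t([.564,-.06,.058],y), t([.564,-.06,.058],y+90))
s=np.array([.5665,.149])
for ph in range(40,-110,-20):
    for o in(90,-90): 
        print(ph,o,t([*(s+.036*np.array([np.cos(D(ph)),np.sin(D(ph))])),.066],ph+o))
```

```text
now tool y [[-0.0, 0.32, 0.95], [-0.0, 0.95, -0.32], [-1.0, -0.0, -0.0]]
wheel 88.3 [0.24, 0.59, 1.81, -0.0, 0.74, -1.3]
place [-0.48, 0.62, 1.87, -0.0, 0.65, -2.03]
push [-0.13, 0.56, 1.85, -0.0, 0.73, -1.67] None
wheel -91.7 [0.24, 0.59, 1.81, -0.0, 0.74, 1.84]
place [-0.48, 0.62, 1.87, -0.0, 0.65, 1.12]
push [-0.13, 0.56, 1.85, -0.0, 0.73, 1.47] [-0.13, 0.56, 1.85, 0.0, 0.73, -0.1]
40 90 [0.26, 0.61, 1.73, -0.0, 0.81, -2.01]
40 -90 [0.26, 0.61, 1.73, 0.0, 0.81, 1.14]
20 90 [0.24, 0.61, 1.72, -0.0, 0.81, -1.68]
20 -90 [0.24, 0.61, 1.72, -0.0, 0.81, 1.47]
0 90 [0.22, 0.61, 1.72, -0.0, 0.81, -1.35]
0 -90 [0.22, 0.61, 1.72, -0.0, 0.81, 1.79]
-20 90 [0.2, 0.6, 1.73, -0.0, 0.81, -1.02]
-20 -90 [0.2, 0.6, 1.73, 0.0, 0.81, 2.12]
-40 90 [0.19, 0.59, 1.75, -0.0, 0.8, -0.68]
-40 -90 [0.19, 0.59, 1.75, -0.0, 0.8, 2.46]
-60 90 [0.18, 0.58, 1.78, 0.0, 0.78, -0.34]
-60 -90 None
-80 90 [0.18, 0.57, 1.81, -0.0, 0.77, 0.0]
-80 -90 None
-100 90 [0.18, 0.55, 1.83, -0.0, 0.75, 0.35]
-100 -90 None
```

Run:
```python
from h import *
o=down(np.radians(88.3)); w=[.5657,.150]
manip.command_gripper(.068,30)
manip.move_to([*w,.13],o); manip.servo_line([*w,.052],rate=.08)
print(manip.get_contact_force().round(2) if hasattr(manip.get_contact_force(),'round') else manip.get_contact_force(),manip.get_position())
manip.command_gripper(.0,25); print('w',manip.get_width())
manip.servo_line([*w,.15],rate=.12); snap('side','s1.png'); print('w',manip.get_width(),manip.get_time())
```

```text
[-0.17  0.65  0.26] [0.56615015 0.15008836 0.05246945]
w -0.0001518587337867969
w -0.0003356076013365623 5.3083
```

View pics/s1.png

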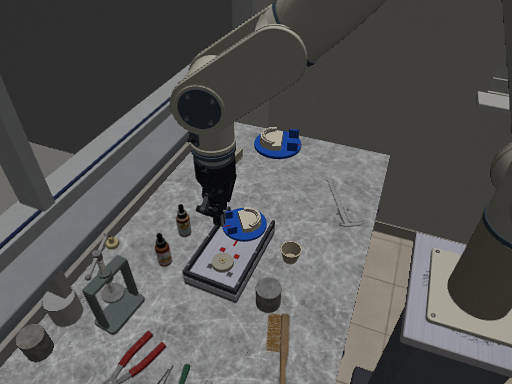

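Run:
```python
from meas import *
c=snap('side','s2.png'); p=manip.get_position(); print(p, R.from_rotvec(manip.get_ee_rot()).as_matrix().round(3).tolist())
print(proj(c,p),proj(c,[p[0],p[1],p[2]-.022]),proj(c,[.5657,.15,.036]))
im=c['image'].astype(int); r,g,b=im[...,0],im[...,1],im[...,2]; m=np.zeros(r.shape,bool); m[190:320,150:310]=1
for a,ce,s in blobs((abs(r-g)<25)&(r-b>12)&(r>110)&m,100): print('beige',a,ce.round(1),onz(c,*ce,.043).round(4),s)
a=cv2.imread('pics/s2.png')[120:300,140:310]; cv2.imwrite('pics/z3.png',cv2.resize(a,None,fx=3.3,fy=3.3,interpolation=cv2.INTER_CUBIC))
snap('top','t2.png'); a=cv2.imread('pics/t2.png')[120:280,130:260]; cv2.imwrite('pics/z4.png',cv2.resize(a,None,fx=3.6,fy=3.6,interpolation=cv2.INTER_CUBIC))
```

```text
[0.56504752 0.14983711 0.14900376] [[-0.002, 0.03, 1.0], [-0.0, 1.0, -0.03], [-1.0, -0.0, -0.002]]
(np.float64(219.98506751384673), np.float64(228.14897418403763)) (np.float64(220.5640465696869), np.float64(235.20952361844067)) (np.float64(222.48585435965848), np.float64(261.9236670126818))
beige 298 [248.5 217.5] [5.629e-01 1.000e-04 4.300e-02] [238 207  23  22 298]
beige 267 [222.  260.8] [0.5654 0.1524 0.043 ] [212 253  21  17 267]
```

View pics/z3.png

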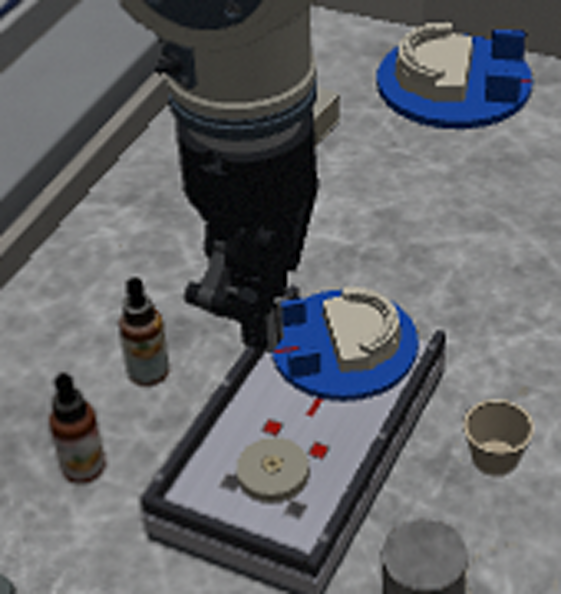

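View pics/z4.png

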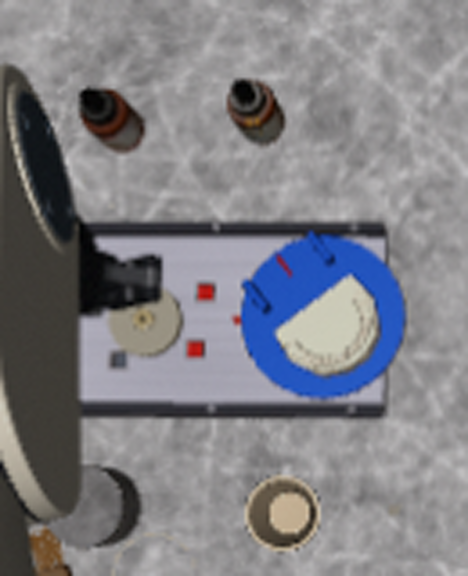

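Run:
```python
from meas import *
for n,f in(('side','s2.png'),('top','t2.png')):
    c=manip.camera(n); p=manip.get_position()
    im=cv2.cvtColor(c['image'],cv2.COLOR_RGB2BGR)
    x0,y0,k=(170,160,6) if n=='side' else (130,150,6)
    a=cv2.resize(im[y0:y0+95,x0:x0+110],None,fx=k,fy=k,interpolation=cv2.INTER_CUBIC)
    for dz,col in((0.02,(255,255,0)),(0,(0,255,0)),(-.022,(0,0,255))):
        q=proj(c,[p[0],p[1],p[2]+dz]); cv2.circle(a,(int((q[0]+.5-x0)*k),int((q[1]+.5-y0)*k)),4,col,1)
    a=cv2.convertScaleAbs(a,alpha=2.2,beta=10); cv2.imwrite('pics/q_%s.png'%n,a)
print(p,manip.get_joint_positions())
```

```text
[0.56531532 0.14992129 0.14925612] [ 2.38859387e-01  4.47133850e-01  1.76641947e+00  5.59587864e-05
  9.29364449e-01 -1.30225981e+00]
```

View pics/q_side.png

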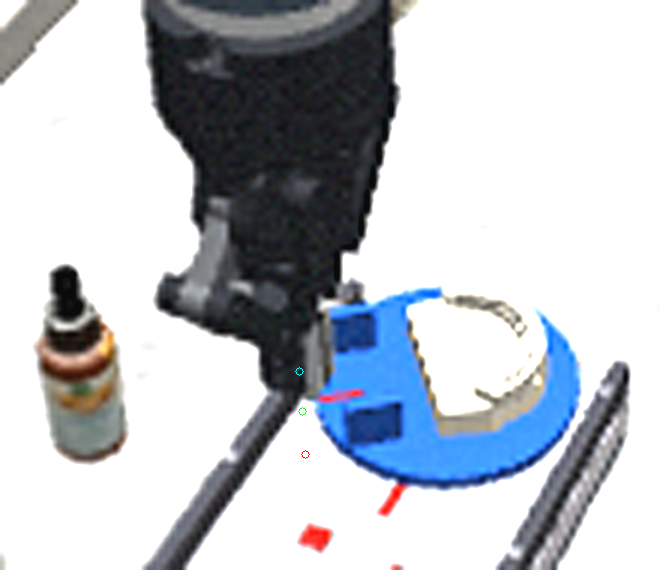

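View pics/q_top.png

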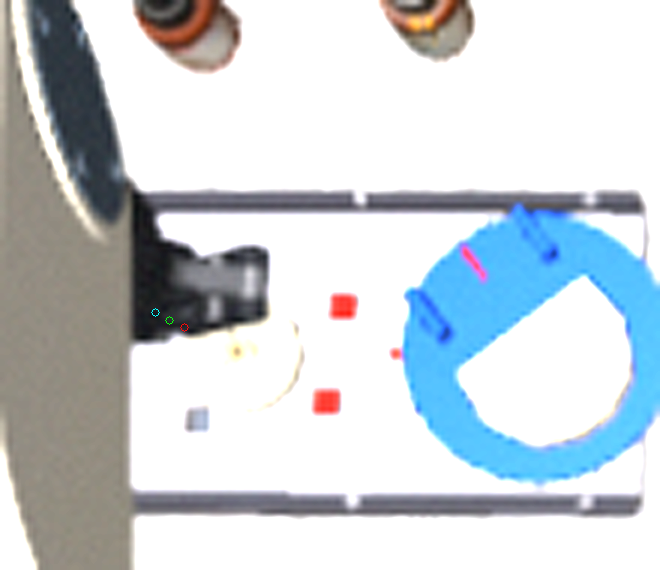

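Run:
```python
from meas import *
c=manip.camera('side')
for z in(.127,.145,.16,.17): print(z,onz(c,218.3,225.8,z).round(3))
c=manip.camera('top')
for v in(145,190,235,280,): pass
for z in(.16,.19,.22): print(z,[onz(c,130+265/6,150+v/6,z).round(3)[:2] for v in(248,325)])
```

```text
0.127 [0.582 0.126 0.127]
0.145 [0.573 0.142 0.145]
0.16 [0.566 0.154 0.16 ]
0.17 [0.561 0.163 0.17 ]
0.16 [array([0.589, 0.111]), array([0.56 , 0.111])]
0.19 [array([0.584, 0.104]), array([0.556, 0.104])]
0.22 [array([0.579, 0.097]), array([0.552, 0.097])]
```

Run:
```python
from h import *
w=[.5657,.150]
manip.command_gripper(.068,30)
manip.servo_line([*w,.06],rate=.15)
f0=np.array(manip.get_contact_force())
z=.06
while z>.012:
    z-=.003; manip.servo_line([*w,z],rate=.04); f=np.array(manip.get_contact_force())-f0
    print(round(z,3),manip.get_position().round(4)[2],f.round(2))
    if f[2]>2.5: break
c=snap('side','s3.png'); print(manip.get_time())
a=cv2.imread('pics/s3.png')[160:290,170:290]; cv2.imwrite('pics/z5.png',cv2.convertScaleAbs(cv2.resize(a,None,fx=4.5,fy=4.5,interpolation=cv2.INTER_CUBIC),alpha=1.6))
```

```text
0.057 0.0577 [-0.61 -0.15 -0.3 ]
0.054 0.054 [-1.01 -0.4  -0.18]
0.051 0.0507 [-1.19  0.62  0.58]
0.048 0.0477 [-1.33 -0.43  0.37]
0.045 0.0448 [-0.91  0.09 -0.09]
0.042 0.0418 [-1.29  0.29  0.36]
0.039 0.0388 [-2.1  -1.45 -0.34]
0.036 0.0358 [-1.37 -1.03 -0.24]
0.033 0.0328 [-1.87 -0.08  0.69]
0.03 0.0298 [-0.81 -0.1  -0.24]
0.027 0.0268 [-1.09  0.04  0.03]
0.024 0.0238 [-0.75 -0.76  0.21]
0.021 0.0208 [-0.8  -0.53  0.81]
0.018 0.0178 [-1.1   0.42  0.13]
0.015 0.0148 [-1.09 -0.07  0.52]
0.012 0.0118 [-0.61 -0.29  1.02]
11.0583
```

View pics/z5.png

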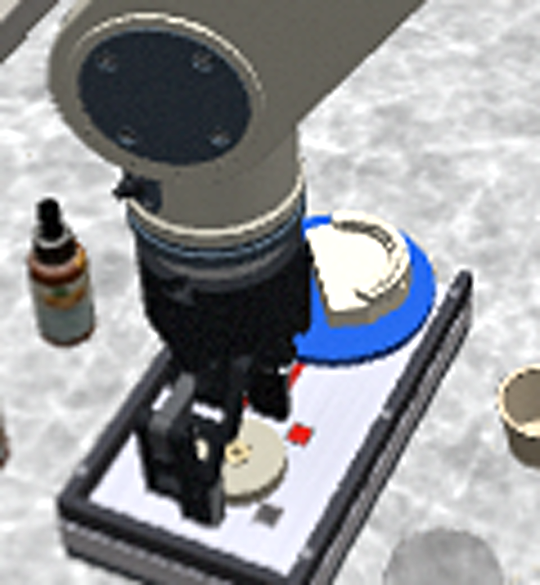

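Run:
```python
from h import *
c=manip.camera('side')
for z in(.03,.036,.042): print(z,onz(c,170+200/4.5,160+520/4.5,z).round(3),onz(c,170+272/4.5,160+418/4.5,z).round(3))
print(manip.get_position(),manip.get_contact_force(),manip.get_width(),manip.get_joint_positions().round(3))
```

```text
0.03 [0.568 0.188 0.03 ] [0.562 0.114 0.03 ]
0.036 [0.566 0.192 0.036] [0.56  0.119 0.036]
0.042 [0.564 0.196 0.042] [0.558 0.123 0.042]
[0.56565412 0.14999485 0.01193941] [-0.56544292  0.59711938 -0.81880456] 0.06808252522119446 [ 0.239  0.658  1.813 -0.     0.671 -1.302]
```

Run:
```python
from h import *
w=[.5657,.150]
f0=np.array(manip.get_contact_force())
for z in(.0105,.009,.0075):
    manip.servo_line([*w,z],rate=.04); f=np.array(manip.get_contact_force())-f0; print(z,f.round(2))
    if f[2]>2: break
manip.command_gripper(.0,25); print('w',manip.get_width(),manip.get_contact_force())
manip.servo_line([*w,.12],rate=.15); print(manip.get_width(),manip.get_time()); snap('side','s4.png')
```

```text
0.0105 [ 0.4  -0.3   0.83]
0.009 [ 0.56 -0.2   0.89]
0.0075 [-0.04 -1.03  0.8 ]
w 0.05090008272761105 [-2.5805042  -1.07241632 17.08143294]
0.05050792492516553 13.05
```

View pics/s4.png

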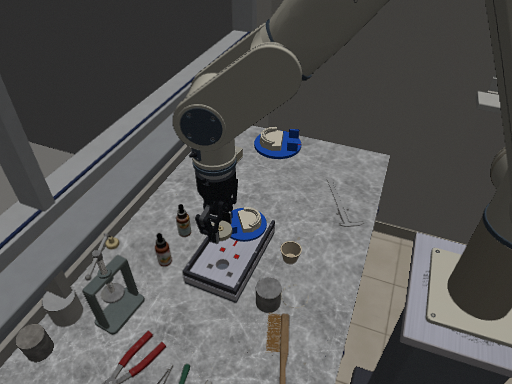

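Run:
```python
from h import *
o=down(np.radians(88.3))
manip.move_to([.5,-.25,.05],o)
c=snap('side','s5.png'); c2=snap('top','t5.png')
f0=np.array(manip.get_contact_force()); z=.0
manip.servo_line([.5,-.25,0],rate=.1)
while z>-.026:
    z-=.004; manip.servo_line([.5,-.25,z],rate=.06); f=np.array(manip.get_contact_force())-f0; print(round(z,4),f.round(2))
    if f[2]>4: break
manip.command_gripper(.07); manip.servo_line([.5,-.25,.06],rate=.2)
c=snap('side','s6.png');c2=snap('top','t6.png'); print(manip.get_time())
for f,a,k in(('t6.png',(170,280,130,260),5),('s6.png',(190,320,150,310),4.5)):
    cv2.imwrite('pics/z_'+f,cv2.resize(cv2.imread('pics/'+f)[a[0]:a[1],a[2]:a[3]],None,fx=k,fy=k,interpolation=cv2.INTER_CUBIC))
import pickle
pickle.dump((c,c2),open('c6.pkl','wb'))
```

```text
-0.004 [-0.27 -0.43 -0.03]
-0.008 [ 0.04 -0.31 -0.1 ]
-0.012 [-0.16  0.15 -0.56]
-0.016 [-0.44  0.47 -0.29]
-0.02 [-0.15  0.54 -0.77]
-0.024 [-11.46   6.53  43.95]
17.8667
```

View pics/t6.png

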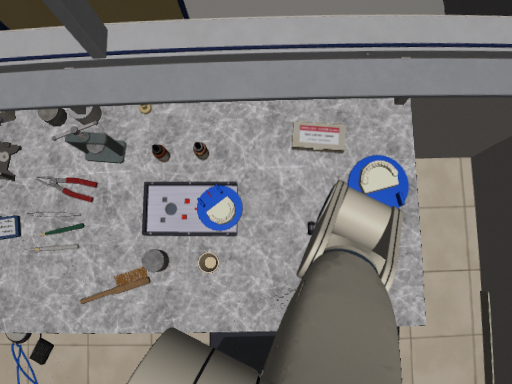

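View pics/z_t6.png

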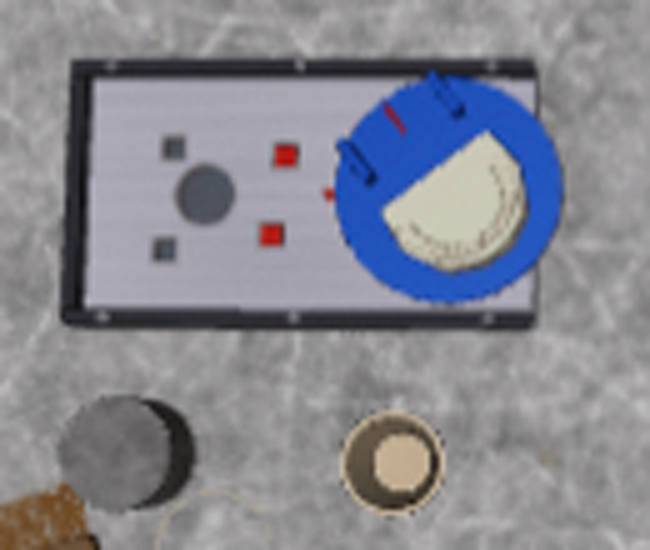

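View pics/z_s6.png

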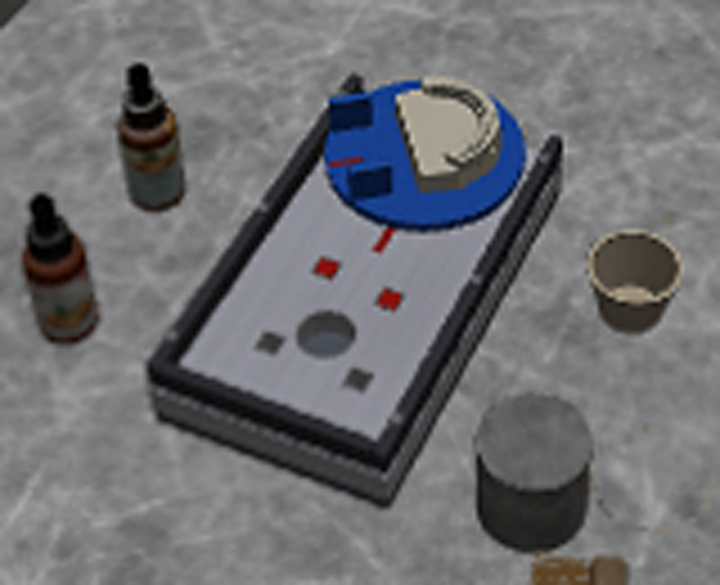

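View pics/s6.png

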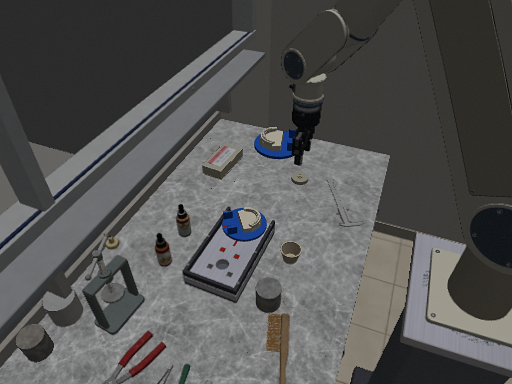

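Run:
```python
from meas import *
import pickle
s,t=pickle.load(open('c6.pkl','rb'))
print('wheel',onz(s,300,179,.012).round(4))
U=lambda a,b:(130+a/5-.4,170+b/5-.4)
V=lambda a,b:(150+a/4.5-.4,190+b/4.5-.4)
S=np.array([[-40,-20],[-34,20],[16.6,-23.8],[19.5,27.9],[0,0]])/1e3
B=[onz(t,*U(*p),.03)[:2] for p in((286,155),(272,234),(174,148),(164,249),(205,195))]
print('top',np.degrees(fit2(S,B)[0]),fit2(S,B)[1:])
B=[onz(s,*V(*p),.03)[:2] for p in((326,267),(390,299),(270,343),(358,379),(326,334))]
print('side',np.degrees(fit2(S,B)[0]),fit2(S,B)[1:])
```

```text
wheel [ 0.4946 -0.2353  0.012 ]
top 88.35989348608585 (array([0.56650491, 0.14855113]), array([0.00024966, 0.0004136 , 0.0003737 , 0.00056767, 0.00030317]))
side 88.60566103278344 (array([0.56663203, 0.15107127]), array([0.00028551, 0.00041007, 0.00020975, 0.00038753, 0.00012879]))
```

Run:
```python
from meas import *
c=snap('side','s7.png'); p=manip.get_position(); print(p,R.from_rotvec(manip.get_ee_rot()).as_matrix().round(3).tolist())
im=cv2.imread('pics/s7.png'); x0,y0,k=255,110,6
a=cv2.resize(im[y0:y0+95,x0:x0+100],None,fx=k,fy=k,interpolation=cv2.INTER_CUBIC)
a=cv2.convertScaleAbs(a,alpha=1.7)
def mk(P,col):
    q=proj(c,P); cv2.circle(a,(int((q[0]+.5-x0)*k),int((q[1]+.5-y0)*k)),4,col,2)
for dz,col in((.03,(255,255,0)),(0,(0,255,0)),(-.022,(0,0,255))): mk([p[0],p[1],p[2]+dz],col)
mk([.5,-.25,.012],(255,0,255))
cv2.imwrite('pics/q7.png',a)
```

```text
[ 0.49887307 -0.24940292  0.05835168] [[-0.003, 0.03, 1.0], [0.001, 1.0, -0.03], [-1.0, 0.001, -0.003]]
```

View pics/q7.png

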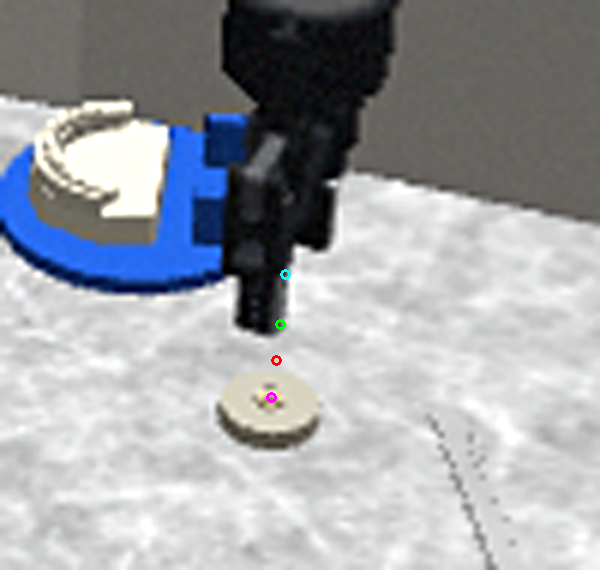

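Run:
```python
from h import *
o=down(np.radians(-1.7)); 
manip.command_gripper(0)
ax=lambda y:.5666+.028*(y-.1498)
y=-.085
manip.move_to([ax(y),y,.02],o)
manip.servo_line([ax(y),y,-.006],rate=.1)
f0=np.array(manip.get_contact_force()); z=-.006
while z>-.03:
    z-=.001; manip.servo_line([ax(y),y,z],rate=.03); f=np.array(manip.get_contact_force())-f0
    if f[2]>2.5: break
print('touch',z,manip.get_position(),f.round(2))
zt=z+.037
manip.servo_line([ax(y),y,zt],rate=.1)
snap('side','s8.png'); print(zt,manip.get_time(),manip.get_position())
```

```text
touch -0.01800000000000001 [ 0.5600512  -0.08499721 -0.01714747] [-3.22  0.1  10.5 ]
0.01899999999999999 24.2083 [ 0.55977912 -0.08497036  0.01879767]
```

View pics/s8.png

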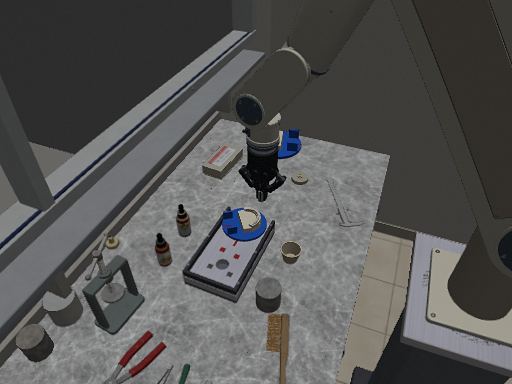

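Run:
```python
from h import *
ax=lambda y:.5666+.028*(y-.1498)
z=.0195
f0=np.array(manip.get_contact_force())
manip.servo_line([ax(-.045),-.045,z],rate=.08)
for y in(0,.035,.065):
    manip.servo_line([ax(y),y,z],rate=.06); print(y,(np.array(manip.get_contact_force())-f0).round(2))
snap('side','s9.png'); snap('top','t9.png'); print(manip.get_time(),manip.get_position())
for f,a,k in(('t9.png',(170,280,130,260),5),('s9.png',(190,320,150,310),4.5)):
    cv2.imwrite('pics/z_'+f,cv2.resize(cv2.imread('pics/'+f)[a[0]:a[1],a[2]:a[3]],None,fx=k,fy=k,interpolation=cv2.INTER_CUBIC))
```

```text
0 [-0.45 -0.14 -0.07]
0.035 [-0.01 -0.4   0.04]
0.065 [-0.11 -0.82  0.03]
27.2417 [0.56416002 0.06498024 0.01946142]
```

View pics/z_s9.png

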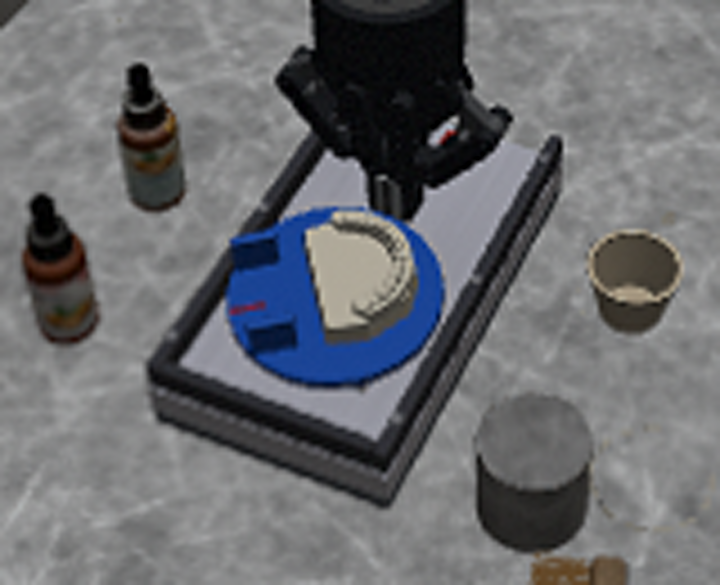

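View pics/z_t9.png

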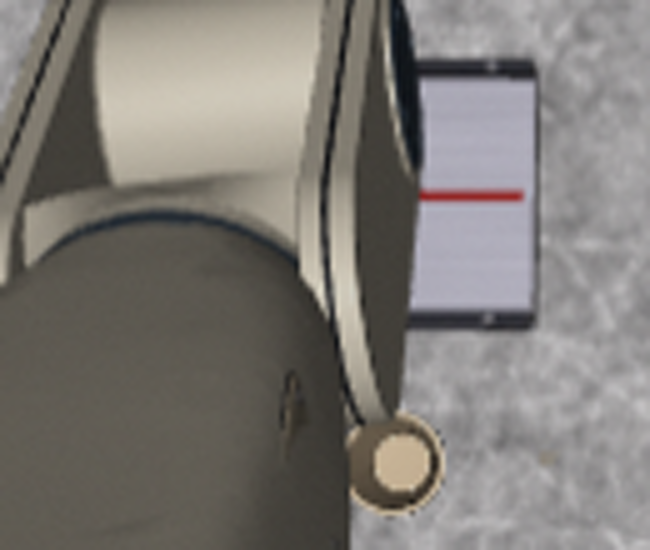

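Run:
```python
from h import *
ax=lambda y:.5666+.028*(y-.1498)
z=.0195
f0=np.array(manip.get_contact_force()); y=.065
while y<.092:
    y+=.0015; manip.servo_line([ax(y),y,z],rate=.04); f=np.array(manip.get_contact_force())-f0
    print(round(y,4),f.round(1))
    if f[1]<-8: break
y-=.02
manip.servo_line([ax(y),y,z],rate=.1);manip.servo_line([ax(y),y,.10],rate=.2)
manip.move_to([ax(-.06),-.06,.12],down(np.radians(90)))
snap('side','s10.png'); snap('top','t10.png'); print(manip.get_time())
for f,a,k in(('t10.png',(170,280,130,260),5),('s10.png',(190,320,150,310),4.5)):
    cv2.imwrite('pics/z_'+f,cv2.resize(cv2.imread('pics/'+f)[a[0]:a[1],a[2]:a[3]],None,fx=k,fy=k,interpolation=cv2.INTER_CUBIC))
```

```text
0.0665 [-0.8 -0.3 -0.4]
0.068 [-0.5  0.  -0.2]
0.0695 [-0.6 -0.1 -0. ]
0.071 [ 0.  -0.2 -0.5]
0.0725 [ 0.4  0.  -1.3]
0.074 [ 0.9 -0.3 -0.3]
0.0755 [ 0.7  1.  -0.7]
0.077 [-0.1  0.7 -0.1]
0.0785 [-0.   0.6 -0.1]
0.08 [-0.2  0.5 -0.5]
0.0815 [-0.2  0.2  0.3]
0.083 [-0.5 -2.2 -0.9]
0.0845 [-0.4 -9.4  0.7]
33.0917
```

View pics/z_s10.png

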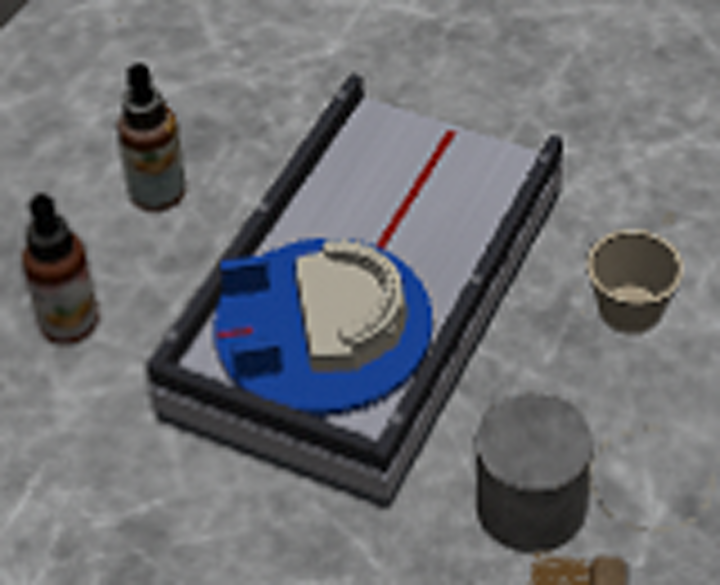

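View pics/z_t10.png

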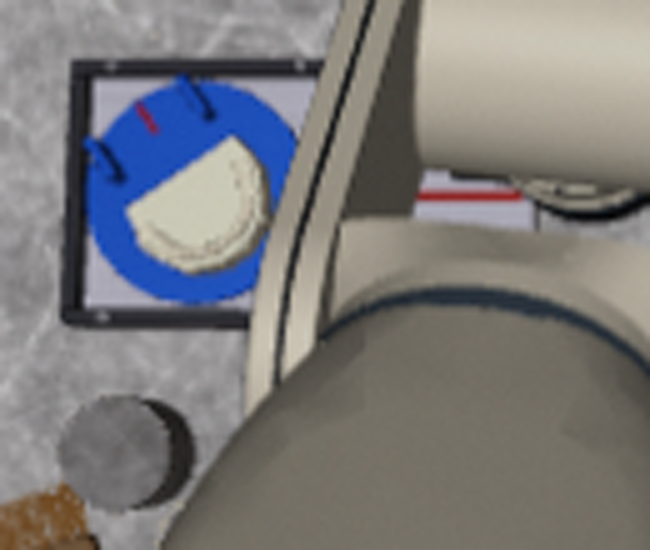

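Run:
```python
from meas import *
t=manip.camera('top'); s=manip.camera('side')
U=lambda a,b:(130+a/5-.4,170+b/5-.4)
V=lambda a,b:(150+a/4.5-.4,190+b/4.5-.4)
for n,c,W,L,cent in(('top',t,[U(104,160),U(197,98)],U(148,117),U(197,190)),('side',s,[V(258,362),V(246,278)],V(235,332),V(324,325))):
    w=[onz(c,*p,.055)[:2] for p in W]; d=w[1]-w[0]; m=(w[0]+w[1])/2; l=onz(c,*L,.043)[:2]
    print(n,'mid',m,'gap',np.linalg.norm(d),'heading',np.degrees(np.arctan2(d[1],d[0]))+90,'line',l,'cent',onz(c,*cent,.043)[:2], np.degrees(np.arctan2(*(l-[.5666,.1498])[::-1])))
```

```text
top mid [0.59653944 0.17013645] gap 0.05477368006498623 heading 32.736565632781534 line [0.60444994 0.17454929] cent [0.56721943 0.14965079] 33.17984107464968
side mid [0.595353   0.17408817] gap 0.05445506464535793 heading 33.40515499069449 line [0.60479988 0.17646716] cent [0.56496508 0.15542506] 34.918716519867324
```

```bash
python3 - <<'E'
from meas import *
s=manip.camera('side')
for a,b in((430,187),(345,155),(385,212),(412,215),(500,110),(282,75)):
    o,d=ray(s,150+a/4.5-.4,190+b/4.5-.4); k=(.065-o[1])/d[1]; print((a,b),(o+d*k).round(4))
E
python3 - <<'E'
import cv2
a=cv2.imread('pics/s9.png')[188:245,200:275]; cv2.imwrite('pics/z9b.png',cv2.convertScaleAbs(cv2.resize(a,None,fx=10,fy=10,interpolation=cv2.INTER_CUBIC),alpha=2.5,beta=20))
E
```

```text
(430, 187) [0.5444 0.065  0.0638]
(345, 155) [0.5939 0.065  0.0691]
(385, 212) [0.5716 0.065  0.033 ]
(412, 215) [0.5554 0.065  0.0372]
(500, 110) [0.5054 0.065  0.1354]
(282, 75) [0.628  0.065  0.1161]
```

View pics/z9b.png

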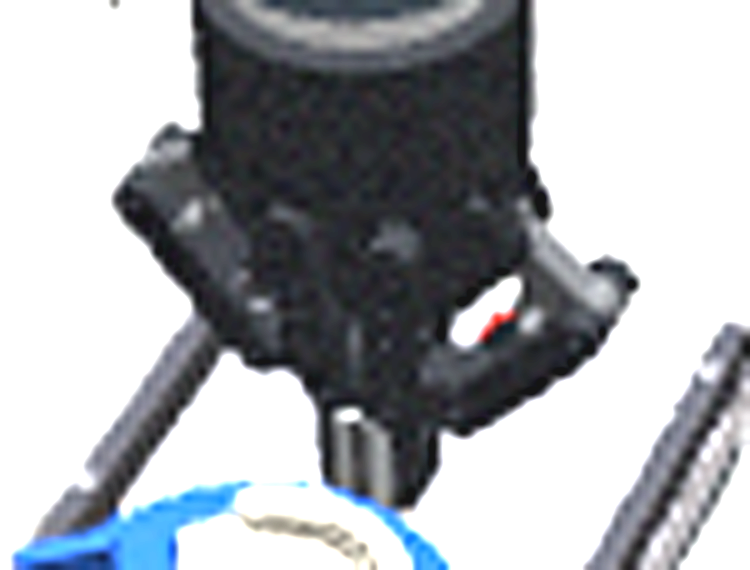

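```bash
cat > turn.py <<'E'
from h import *
S=np.array([.5666,.1498])
def pose(psi,s,z,r=.036):
    a=np.radians(psi); e=np.array([np.cos(a),np.sin(a)]); n=np.array([-e[1],e[0]])
    return [*(S+r*e-s*n),z],down(np.radians(psi+90)),n
E
python3 - <<'E'
from turn import *
p,o,n=pose(33.5,0,.10); manip.move_to(p,o)
p,o,n=pose(33.5,0,.045); manip.servo_line(p,rate=.15)
f0=np.array(manip.get_contact_force())
for z in(.039,.034,.030):
    p,o,n=pose(33.5,0,z); manip.servo_line(p,rate=.06); f=np.array(manip.get_contact_force())-f0; print(z,f.round(1))
    if f[2]>3: break
snap('side','s11.png'); snap('top','t11.png'); print(manip.get_time(),manip.get_joint_positions().round(2))
a=cv2.imread('pics/s11.png')[180:300,160:290]; cv2.imwrite('pics/z11.png',cv2.convertScaleAbs(cv2.resize(a,None,fx=5,fy=5,interpolation=cv2.INTER_CUBIC),alpha=1.7,beta=10))
E
```

```text
0.039 [-0.5  0.2  0.4]
0.034 [-0.7 -1.1  0.6]
0.03 [ 0.2 -0.6 -0.7]
35.5333 [ 0.26  0.66  1.73  0.    0.75 -1.9 ]
```

View pics/z11.png

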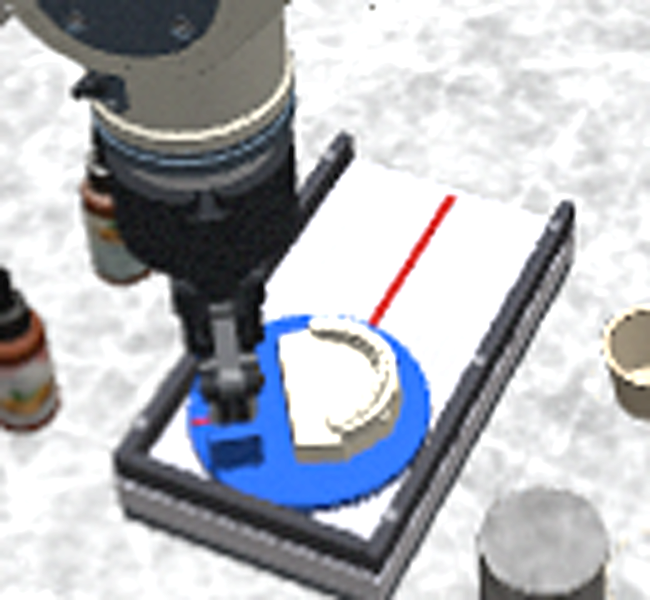

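Run:
```python
from turn import *
f0=np.array(manip.get_contact_force())
p,o,n=pose(33.5,.008,.030); manip.servo_line(p,o,rate=.04); print((np.array(manip.get_contact_force())-f0).round(1))
for psi in np.arange(26,-51,-7.):
    p,o,n=pose(psi,.009,.030); manip.servo_line(p,o,rate=.05); f=np.array(manip.get_contact_force())-f0; print(psi,round(f[:2]@n,1),f.round(1))
    if np.linalg.norm(f)>12: break
snap('side','s12.png'); print(manip.get_time())
a=cv2.imread('pics/s12.png')[180:300,160:290]; cv2.imwrite('pics/z12.png',cv2.convertScaleAbs(cv2.resize(a,None,fx=5,fy=5,interpolation=cv2.INTER_CUBIC),alpha=1.7,beta=10))
```

```text
[ 0.2  0.7 -0.9]
26.0 0.1 [-0.3 -0.  -0.4]
19.0 0.6 [-0.3  0.5 -1.2]
12.0 0.1 [-0.1  0.1  0.2]
5.0 0.2 [-0.1  0.2 -0.1]
-2.0 0.5 [ 0.7  0.5 -0.1]
-9.0 0.3 [ 0.3  0.2 -0.5]
-16.0 0.1 [-1.   0.4 -2. ]
-23.0 -0.0 [ 0.9 -0.4 -1.3]
-30.0 -0.2 [-0.2 -0.2 -0.6]
-37.0 0.5 [ 0.1  0.5 -1.2]
-44.0 0.5 [0.1 0.7 0.3]
38.9667
```

View pics/z12.png

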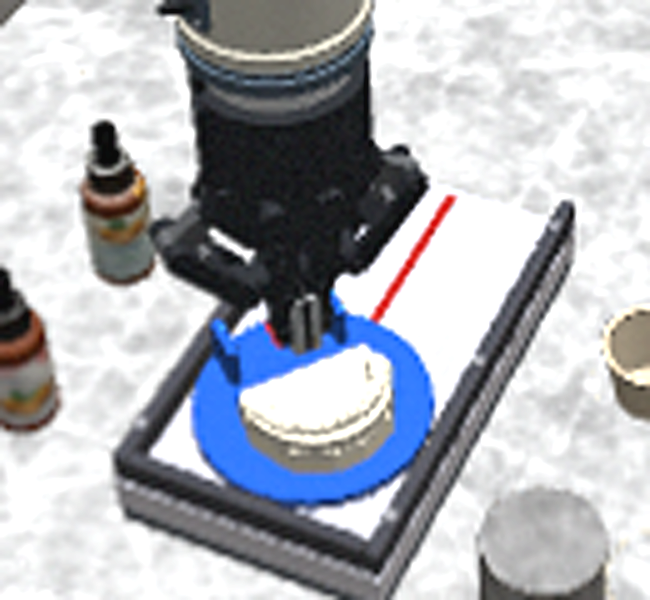

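Run:
```python
from turn import *
f0=np.array(manip.get_contact_force())
for psi in [-51,-58,-65,-72,-79]+list(np.arange(-82,-108,-2.)):
    p,o,n=pose(psi,.009,.030); manip.servo_line(p,o,rate=.05); f=np.array(manip.get_contact_force())-f0; print(psi,round(f[:2]@n,1),f.round(1))
    if np.linalg.norm(f[:2])>5: break
snap('side','s13.png'); print(manip.get_time())
a=cv2.imread('pics/s13.png')[180:300,160:290]; cv2.imwrite('pics/z13.png',cv2.convertScaleAbs(cv2.resize(a,None,fx=5,fy=5,interpolation=cv2.INTER_CUBIC),alpha=1.7,beta=10))
```

```text
-51 1.0 [ 1.5 -0.3 -0.1]
-58 0.4 [0.3 0.2 0.7]
-65 1.3 [1.4 0.  0.2]
-72 1.3 [ 1.4 -0.2  0.4]
-79 1.4 [ 1.5 -0.4  0.2]
-82.0 1.7 [ 1.8 -0.4  0.4]
-84.0 1.6 [ 1.7 -1.1  0.2]
-86.0 1.3 [1.2 0.8 0.4]
-88.0 1.2 [ 1.2 -0.3  0.3]
-90.0 1.3 [ 1.3  0.5 -0.9]
-92.0 1.9 [1.9 1.1 0.2]
-94.0 1.5 [ 1.5  0.1 -0. ]
-96.0 4.6 [ 4.5 -0.9 -0.8]
-98.0 6.3 [ 6.1 -1.7 -0.9]
42.6417
```

View pics/z13.png

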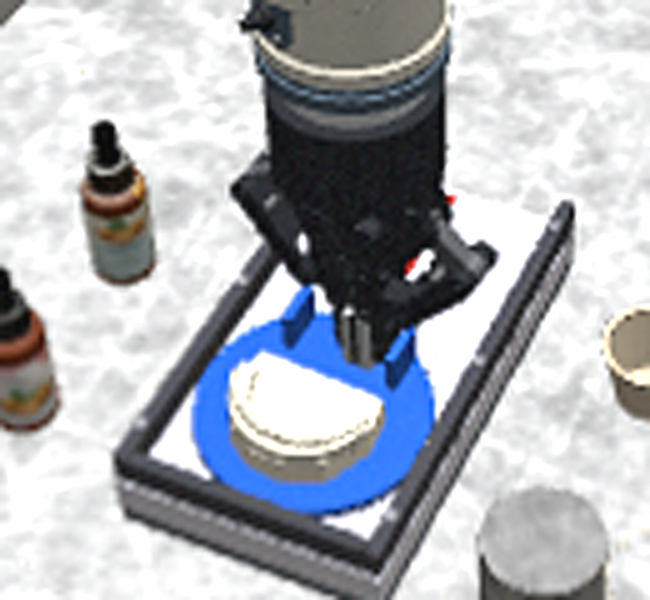

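Run:
```python
from turn import *
p,o,n=pose(-95,.007,.030); manip.servo_line(p,o,rate=.05)
f0=np.array(manip.get_contact_force()); z=.030
while z>.0185:
    z-=.001; p,_,n=pose(-95,.007,z); manip.servo_line(p,o,rate=.03); f=np.array(manip.get_contact_force())-f0; print(round(z,4),manip.get_position()[2].round(4),f.round(1))
    if f[2]>25: break
c=snap('side','s14.png'); print(manip.get_time())
a=cv2.imread('pics/s14.png')[180:300,160:290]; cv2.imwrite('pics/z14.png',cv2.convertScaleAbs(cv2.resize(a,None,fx=5,fy=5,interpolation=cv2.INTER_CUBIC),alpha=1.7,beta=10))
```

```text
0.029 0.0288 [0.4 0.2 0.1]
0.028 0.0279 [0.6 1.  0.6]
0.027 0.0269 [ 1.3  1.3 -0.5]
0.026 0.0259 [ 0.9 -0.4  0.1]
0.025 0.0249 [1.3 0.2 1.3]
0.024 0.024 [ 0.4  0.6 -0.3]
0.023 0.023 [0.3 0.3 0.2]
0.022 0.0219 [0.8 0.7 0.6]
0.021 0.0209 [1.6 0.1 0.2]
0.02 0.0209 [-1.8 -0.5 10.8]
0.019 0.0208 [-4.2 -0.8 20.3]
0.018 0.0207 [-5.8 -0.7 29.1]
45.9417
```

View pics/z14.png

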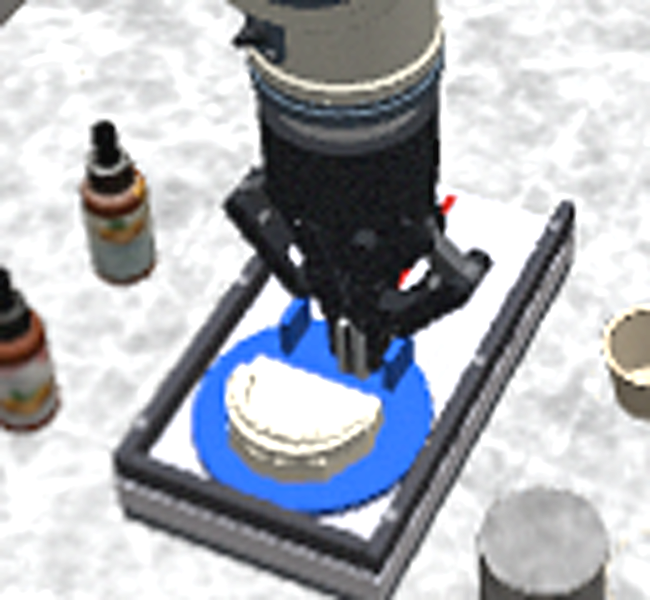

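Run:
```python
from turn import *
p,o,n=pose(-95,.006,.028); manip.servo_line(p,o,rate=.08)
p,o,n=pose(-95,.004,.12); manip.servo_line(p,o,rate=.2)
manip.move_to([.47,-.15,.15],o)
s=snap('side','s15.png'); t=snap('top','t15.png'); print(manip.get_time())
import pickle; pickle.dump((s,t),open('c15.pkl','wb'))
for f,a,k in(('t15.png',(170,280,130,260),5),('s15.png',(190,320,150,310),4.5)):
    cv2.imwrite('pics/z_'+f,cv2.resize(cv2.imread('pics/'+f)[a[0]:a[1],a[2]:a[3]],None,fx=k,fy=k,interpolation=cv2.INTER_CUBIC))
```

```text
48.0083
```

View pics/z_s15.png

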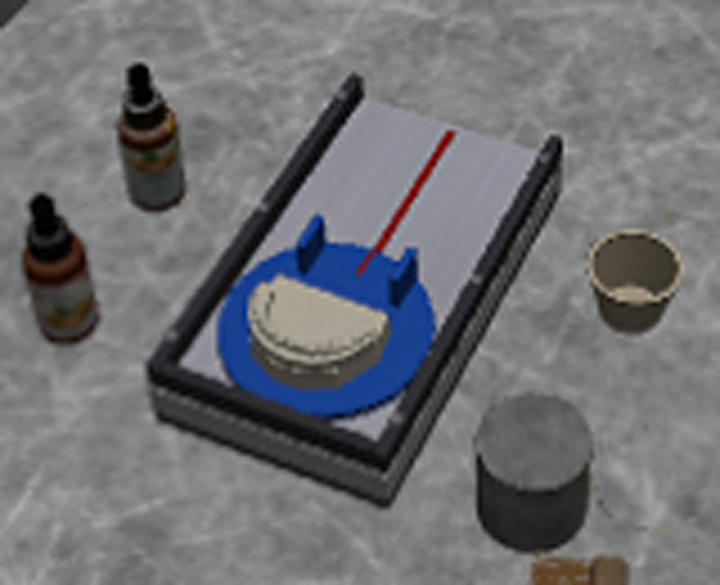

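View pics/z_t15.png

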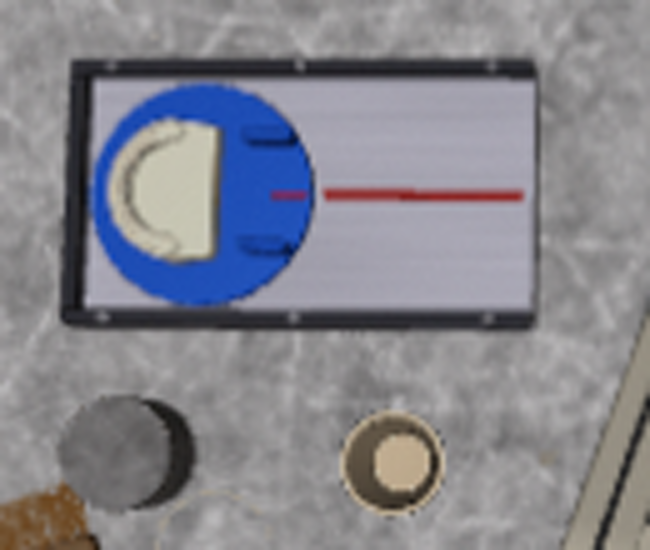

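View pics/s15.png

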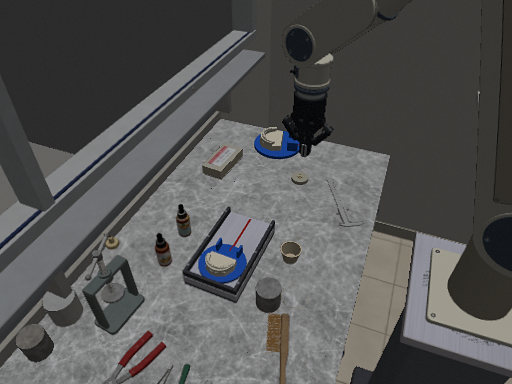

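Run:
```python
from meas import *
import pickle
from scipy.optimize import least_squares
s,t=pickle.load(open('c15.pkl','rb'))
def fit(c,img,roi,z):
    im=img.astype(int); r,b=im[...,0],im[...,2]; m=np.zeros(r.shape,bool); m[roi[0]:roi[1],roi[2]:roi[3]]=1
    k=max(cv2.findContours(((b>r+50)&m).astype(np.uint8),cv2.RETR_EXTERNAL,cv2.CHAIN_APPROX_NONE)[0],key=cv2.contourArea)
    P=np.array([onz(c,*p[0],z)[:2] for p in k])
    return least_squares(lambda q:np.hypot(P[:,0]-q[0],P[:,1]-q[1])-q[2],[.5666,.15,.056],loss='soft_l1',f_scale=.0005).x.round(4)
rs=(190,320,150,310);rt=(170,280,130,260)
s10=cv2.imread('pics/s10.png')[...,::-1]
for z in(.038,.043): print(z,'side',fit(s,s['image'],rs,z),'s10',fit(s,s10,rs,z),'top',fit(t,t['image'],rt,z))
```

```text
0.038 side [0.5664 0.1514 0.0547] s10 [0.5685 0.1496 0.0541] top [0.566  0.1489 0.0549]
0.043 side [0.5644 0.1549 0.0543] s10 [0.5666 0.1531 0.0538] top [0.5654 0.1477 0.0547]
```

Run:
```python
from meas import *
import pickle
s,t=pickle.load(open('c15.pkl','rb'))
x0,y0,k=190,235,8
a=cv2.resize(cv2.cvtColor(s['image'],cv2.COLOR_RGB2BGR)[y0:y0+60,x0:x0+64],None,fx=k,fy=k,interpolation=cv2.INTER_CUBIC)
a=cv2.convertScaleAbs(a,alpha=1.6)
for z,col in((.030,(0,255,255)),(.035,(0,0,255)),(.038,(255,255,255))):
    q=[proj(s,[.5666+.056*np.cos(w),.1511+.056*np.sin(w),z]) for w in np.linspace(0,6.283,160)]
    cv2.polylines(a,[np.array([[(u+.5-x0)*k,(v+.5-y0)*k] for u,v in q],np.int32)],True,col,1)
cv2.imwrite('pics/q15.png',a)
```

```text
(no output)
```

View pics/q15.png

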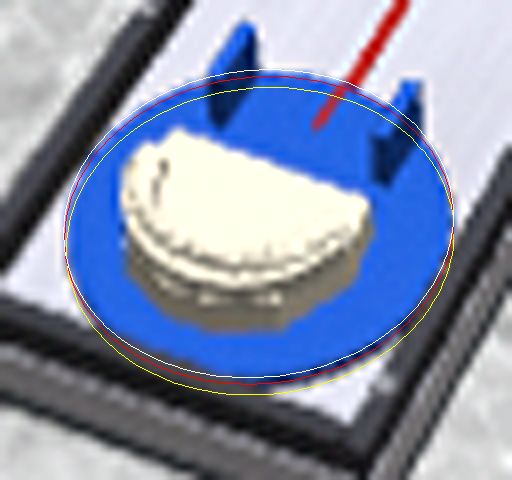

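Run:
```python
from h import *
print(manip.get_time(),manip.get_width(),manip.get_contact_force()); manip.sign_off()
```

```text
48.0083 0.0003612062333311561 [ 0.73025357  0.10970116 -0.2377958 ]
the job is handed in; nothing more can be done
```

I moved the felt wheel to the worktop and slid the carrier along the deck to the end stop, where its hub dropped into the bore. I then turned it by the lug about 125° clockwise and pressed it home. I let go, pulled clear, and handed the job in at 48 s; no verdict came back.

**Last checks:**
- **Seating:** The finger came to a hard stop on the lug floor at the height for flush, about 8 mm above the deck. The outline of a plate lying flush fits the side picture all round, so the carrier looks level.
- **Position:** The fitted plate centre is within about 1 mm of the bore in each view, and the lug lies along the red line.
- **Wheel and bystanders:** The wheel lies flat near x = 0.50, y = -0.25 m. The crucible, casting ring and bottles show no visible shift in the pictures, but I did not measure them.

**What disagreed with expectations:**
- **Fingertip height:** The shut fingertips measured about 17 mm behind the reported TCP, not 22 mm ahead as the text says. The first grasp on the wheel therefore closed on air, and from then on I worked from touched heights.
- **Wheel placing force:** Setting the wheel down gave a brief 44 N at the wrist, well above the 4 N I had set as the stop. The wheel, held in the fingers, had just come down on the worktop.
- **Lug pressing force:** The lug went down with no clear resistance before the hard stop, then I pressed to about 29 N. I had expected about 5 N for the two catches, so they may already have sunk before I pressed.

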